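# Tap a file handle onto its tang

### The arm

A 6-joint arm with a two-finger parallel gripper is mounted at the origin on the work surface. World frame = base frame: x ahead of the robot, y to its left, z up, the work surface at z = 0. Lengths are in m, angles in rad, forces in N, time in s.
With the tool pointing down it reaches from about 0.25 to 0.775 m from the base axis. Payload 4 kg.
Tool frame: the origin (TCP) lies on the centre line of the jaws, within the pads' length; the fingertips stand 22 mm ahead of it and the grasp point (between the pads) lies 3 mm ahead of it; z points along the fingers, y is the line along which they close (so a half turn about z gives the same grasp; the last joint's range is limited). The gripper opens to 94 mm and grips with 3 to 60 N. Pads are 16 mm wide; open, the fingers measure 119 mm over their backs; the gripper's body (75 mm by 177 mm) begins 78 mm behind the grasp point.
Start: joints at [-1.366, 0.087, 1.371, -0, 1.684, -0.103], TCP at [0.167, -0.524, 0.228] pointing down, gripper open.
Joint ranges: [-3.1, 3.1], [-0.76, 2.03], [0.27, 2.55], [-1.08, 4.22], [0.17, 2.65], [-2.57, 2.57]. Speed limits (rad/s): [2.79, 2.79, 3.14, 3.14, 3.14, 3.14].

### API

Orientations are given as a rotation vector (axis times angle).
In Python, from bench import env gives the robot as it stands.
- The arm moves only by the tool play_rows, never from a script. Its argument "steps" is a list of rows, each a list of 5 numbers: the shift along the tool's x, y, z in m, then the turn about the tool's z in rad, then the gripper command: -1 is fully open, 1 is shut, values between are in proportion. In form: [[dx, dy, dz, turn, fingers], ...]. A call has 1 to 8 rows; each row is the pose to reach, as a shift and turn from the pose commanded when the call began, along the tool's axes at that moment; what a row does not reach only later rows make up. A row lasts 1/12 s, in which the tool goes at most 41.7 mm and 7.16 degrees, less where a joint would pass 70% of its speed; a pose out of reach is approached as far as the arm can. A call with a gripper value outside its range is refused whole. The fingers move at their own pace and stop on an object; "force" is the grip in N (left out, the last holds). Time passes only in rows, so rows that repeat a pose let the fingers close. It gives the time, the measured TCP pose, the force, the opening and the grip force at its end, in the units of the state.
- env.get_state(): the state, without advancing time (a new reading comes with each control period).
- env.capture(name): name is "scene" or "side" or "wrist"; returns a dict with "color" (384x512x3 uint8, red, green, blue), "K" (3x3 intrinsics, pixels), "dist" ([k1, k2, p1, p2, k3] as OpenCV has them; the pictures are not rectified), "R" (3x3) and "t" (3): a world point X has camera coordinates R X + t. Camera axes: x right, y down, z forward; pixel columns grow to the right and rows downward; lengths in m; the calibration is good to about 2 mm. A picture is of the moment at which its call begins. There is no depth.
- env.close_job(): hands the job in; it is judged then, once.
The state is a dict: "t": time; "q": joint angles; "qd": joint speeds; "joint_torque": joint torques, N m; "position": TCP position; "eef_rot": TCP orientation; "force": force on the tool from outside, world axes, zero at the start; "ft_torque": the same for the moment, N m; "finger_gap": finger opening in m; "gripper_force": force on a finger pad.
Only numpy, scipy, OpenCV 4.12 (cv2) and the standard library are available. Lean on these libraries where they do the work, as an engineer would, in place of code of your own. Each camera call takes 0.05 s, during which the arm holds its last target. There are 200 camera calls.

### The job

The file clamped in the bench vice has lost its handle. Take the larger of the two handles out of the wooden tool block, turn it over and set it on the file's tang by hand so that it stands there loosely, then tap it fully home with the soft-faced mallet, not with the gripper, until its ferrule sits against the file's shoulder. Put the mallet back down on the bench, and leave the small handle, the cassette, the spanner and the spray bottle where they are.

Things in the scene. Friction and masses are not known exactly. Their poses are not given: they have to be found in the camera images.
- handle: The larger file handle: light beech, octagonal, 26 mm across flats, 110 mm long, 70 g. Origin at the centre of its flat butt; z runs to the ferrule. Flats face its x and y and the 45 degrees between. The octagon runs from 4 to 72 mm, then narrows. Starts upright, butt down in the block, z up; on the file it must be z down. Laid on the bench it rests on a flat and does not roll.
- ferrule_end (a point): Centre of the face of the handle's round steel ferrule (20 mm diameter, 87 to 110 mm from the butt), 110 mm from the butt along z. The tapered round socket opens here: mouth bevelled to 12 mm, 9 mm wide just inside, narrowing to about 3 mm at 46 mm depth.
- block: Dark wooden tool block, fixed, 70 x 200 mm and 45 mm high, origin at the centre of its underside, long side along its y. The larger handle stands in a 30 mm hole at y = -55 mm, 28 mm deep (butt 17 mm above the bench, 82 mm of it stands out of the block); the small one in a 21 mm hole at y = +55 mm.
- vice: Blue bench vice, fixed, 85 mm jaws along its y, jaw tops 115 mm above the bench. Origin on the bench below the jaw line; x points to the moving jaw, screw and T-bar (to 150 mm), the anvil lies behind (to -95 mm, 94 mm high). A triangular file (15 mm sides) is clamped upright in the jaws at y = +29 mm, its bare tang straight up.
- shoulder (a point): The file's shoulder, centre of the tang's foot: 132 mm above the bench, 17 mm above the jaws; z up. Ferrule face at this level = handle home; the shoulder is wider than the socket and stops it. Let down lightly, the handle stands by itself with its ferrule some 6 to 9 mm above the shoulder; from there friction resists more and more, and it stays where driven.
- tang_tip (a point): Blunt tip (2.4 mm) of the tang, 45 mm above the shoulder on the same upright axis. The tang is a round steel taper matching the socket: 10 mm diameter at the shoulder, 4.8 mm at 3 mm below the tip. A push of about 5 N leaves the handle some 7 mm proud of the shoulder, 12 N some 4 mm; 18 to 25 N, or a tap or two, brings it home.
- mallet: Soft-faced mallet, about 400 g, round head 40 mm in diameter and 80 mm long along its z, steel with white nylon faces, standing on one face. A 23 mm thick wooden handle leaves the head at 40 mm height along +x, ending 164 mm from the head's axis. Origin at the centre of the lower face. May be held by the upper part of the head, fingers closing along its y, and struck straight down.
- mallet_head (a point): Centre of the mallet's head, 40 mm above its lower face.
- small_handle: The small file handle: round, 19 mm in diameter, 62 mm long, light wood with a 15 mm ferrule, standing butt down in the block's other hole. Leave it. Origin at its butt.
- cassette: Bicycle sprocket cassette lying flat, 120 mm in diameter, 35 mm high. Leave it. Origin at the centre of its underside.
- spanner: Steel spanner lying flat, 180 mm long, 8 mm thick. Leave it.
- spray_bottle: Clear spray bottle with a white trigger head, 68 mm in diameter, 190 mm high. Leave it. Origin under its base.
Not all that is in view belongs to the job. Leave any orange, purple or yellow look-alike of the handle alone.

How it is judged:
By the outcome, as a careful person would: the job done as asked, in the order asked, and still so for the second after the job is handed in, with the robot touching nothing.
It also fails if it takes over 72 s, if anything falls off the work surface, if the arm or the gripper's body presses on something with over 40 N, if the wrist force passes 120 N, or if a joint passes its speed limit or range.

## Working session

There is one attempt and no reset: what is moved stays moved. The work goes in short steps, Python scripts to look and compute and a tool call to move; the robot and the scene stay as the last step left them, time stands still between calls to the robot, and variables do not carry over. Pictures are saved under pics/ and viewed, at most 10 in all, crops included, and the job is handed in when it is done.

Besides the shell and the picture viewer there is one more tool, called after "Request:" as name(argument=value, ...), one argument or row to a line, values as JSON. play_rows: Moves the arm, as the interface text tells. Its arguments: {"type":"object","properties":{"steps":{"type":"array"},"force":{"type":"number"}},"required":["steps"]}

```bash
ls; mkdir -p pics; cat > h.py <<'E'
import numpy as np, cv2
from bench import env
def cap(n):
    return env.capture(n)
def ray(c,uv):
    p=cv2.undistortPoints(np.array([[uv]],float),c["K"],np.array(c["dist"],float))[0,0]
    R=np.array(c["R"]);t=np.array(c["t"]); d=R.T@np.array([p[0],p[1],1.]); return -R.T@t, d/np.linalg.norm(d)
def onz(c,uv,z):
    o,d=ray(c,uv); return o+d*(z-o[2])/d[2]
def tri(rs):
    A=np.zeros((3,3));b=np.zeros(3)
    for o,d in rs:
        P=np.eye(3)-np.outer(d,d);A+=P;b+=P@o
    x=np.linalg.solve(A,b); return x,[float(np.linalg.norm((np.eye(3)-np.outer(d,d))@(x-o))) for o,d in rs]
def proj(c,X):
    R=np.array(c["R"]);t=np.array(c["t"])
    return cv2.projectPoints(np.array(X,float).reshape(-1,1,3),cv2.Rodrigues(R)[0],t,c["K"],np.array(c["dist"],float))[0].reshape(-1,2)
def save(im,f): cv2.imwrite("pics/"+f,im[:,:,::-1])
E
python3 - <<'E'
from h import *
import pickle
cs={n:cap(n) for n in("scene","side","wrist")}
pickle.dump(cs,open("c0.pkl","wb"))
a=cv2.resize(cs["scene"]["color"],(800,600),interpolation=cv2.INTER_CUBIC);save(a,"s0.png")
a=cv2.resize(cs["side"]["color"],(800,600),interpolation=cv2.INTER_CUBIC);save(a,"d0.png")
for n in cs: print(n,-np.array(cs[n]["R"]).T@cs[n]["t"],cs[n]["K"][0][0])
print(env.get_state())
E
```

```text
pics
scene [1.20688793 0.38042565 1.18378612] 359.9875589871572
side [ 0.52926825 -0.88088503  0.96439636] 416.59622966934234
wrist [ 0.23770599 -0.50232816  0.38211106] 343.33720553814373
{'t': 0.15, 'q': array([-1.36612529e+00,  8.77824981e-02,  1.37187069e+00, -6.81671363e-06,
        1.68361551e+00, -1.03114207e-01]), 'qd': array([-0.00020156, -0.00271197, -0.00296229,  0.00144707, -0.00108984,
        0.00075151]), 'joint_torque': array([ 1.89700171e-03, -3.40642583e+01, -3.02792752e+01,  7.19094230e-02,
        3.05263954e-02, -1.18584408e-04]), 'position': array([ 0.16653018, -0.52378427,  0.226593  ]), 'eef_rot': array([-3.10281136e+00, -4.81304156e-01,  1.44178221e-04]), 'force': array([-0.07668214,  0.49575181,  0.24836003]), 'ft_torque': array([ 0.04374765, -0.0379798 , -0.01097219]), 'gripper_force': 0.0, 'finger_gap': 0.0936786258367264}
```

View pics/s0.png

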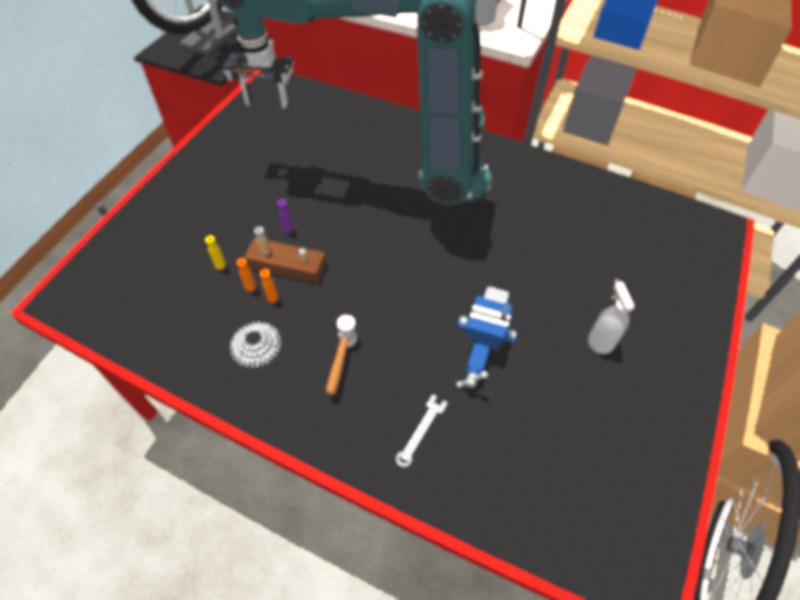

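View pics/d0.png

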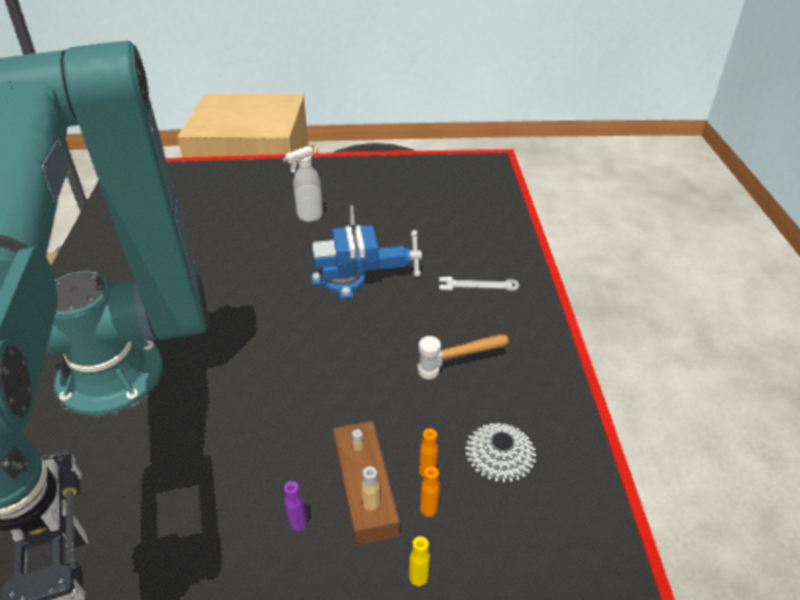

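Scene view (800x600): the larger handle stands in the block at (262,240), the small one at (303,255), mallet head at (346,325), vice at (490,320), cassette at (255,343), spanner at (422,430) and bottle at (610,325). Side view: the larger handle is at (370,490), the small one at (357,440), mallet head at (430,355), tang at (352,215).

Things that could be taken for the handle (scene view): purple (286,216), yellow (215,252), orange (246,275) and (269,285), small handle (303,255). I choose the beech one at (262,240), at the block end away from the small handle. Close crop to check:

```bash
python3 - <<'E'
from h import *
import pickle
cs=pickle.load(open("c0.pkl","rb"))
s=cs["scene"];d=cs["side"]
def crop(c,x,y,w,h,W,H): return cv2.resize(c["color"][y:y+h,x:x+w],(W,H),interpolation=cv2.INTER_CUBIC)
T=np.vstack([np.hstack([crop(s,140,125,80,60,400,300),crop(d,190,260,80,60,400,300)]),np.hstack([crop(s,280,175,60,45,400,300),crop(d,190,125,60,45,400,300)])])
save(T,"m1.png")
# mallet/handle/tang rough
def t(a,b): return tri([ray(s,a),ray(d,b)])
print("handle top",t((167,147.5),(237,302)))
print("mallet top",t((221.5,206.5),(275,219)))
for n,z in(("block corners",.045),):
  for uv in((334,428),(373,422),(400,528),(357,541)): print(onz(d,(uv[0]*.64,uv[1]*.64),.045))
print("tang?",onz(d,(225.3,132.5),.177))
print("mallet hdl end",onz(s,(332*.64,388*.64),.04),onz(d,(505*.64,342*.64),.04))
for nm,uv in(("purple",(286,232)),("yellow",(219,268)),("or1",(249,290)),("or2",(272,300)),("cass",(255,347)),("bottle",(604,348)),("sp1",(404,460)),("sp2",(437,403)),("Tbar",(470,380))): print(nm,onz(s,(uv[0]*.64,uv[1]*.64),0).round(3))
E
```

```text
handle top (array([ 0.51758792, -0.32595666,  0.12068498]), [0.000779983810652052, 0.0007799838106517838])
mallet top (array([ 0.63746349, -0.01677453,  0.07782367]), [0.0017704845786695013, 0.0017704845786696692])
[ 0.4556979 -0.1848013  0.045    ]
[ 0.52390774 -0.17462128  0.045     ]
[ 0.56085599 -0.37952087  0.045     ]
[ 0.49482792 -0.39831468  0.045     ]
tang? [0.49149169 0.30209034 0.177     ]
mallet hdl end [0.78423639 0.02295608 0.04      ] [0.79034998 0.01497746 0.04      ]
purple [ 0.413 -0.339  0.   ]
yellow [ 0.599 -0.435  0.   ]
or1 [ 0.623 -0.32   0.   ]
or2 [ 0.623 -0.249  0.   ]
cass [ 0.758 -0.211 -0.   ]
bottle [0.389 0.553 0.   ]
sp1 [0.85  0.233 0.   ]
sp2 [0.697 0.243 0.   ]
Tbar [0.611 0.289 0.   ]
```

View pics/m1.png

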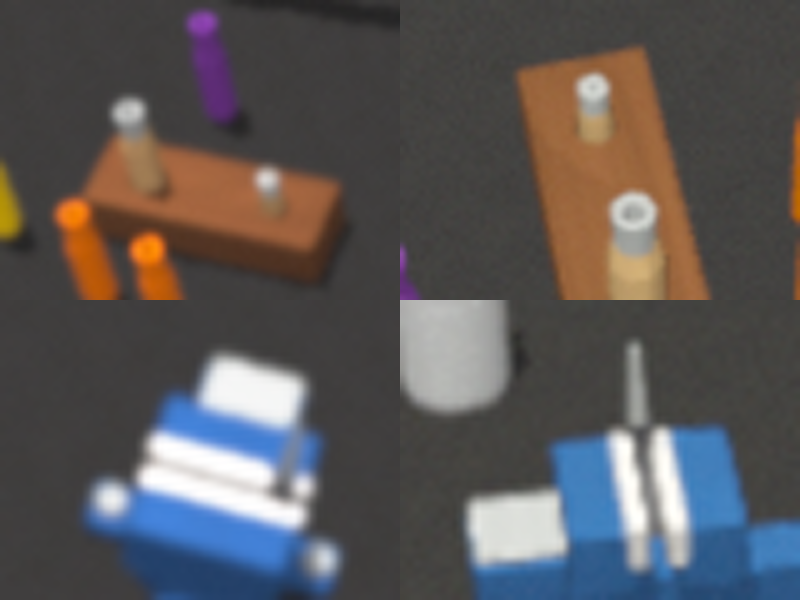

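Crop: the beech octagonal handle with its steel ferrule (top at scene pixel ~(166,146), side ~(236.6,302)) stands in the block beside the clearly smaller one; the choice is confirmed. The tang tip is at scene ~(324.6,194), side ~(225,131). I move above the handle.

Request:
play_rows(
  steps=[
    [0.05,-0.01,0,0,-1],
    [0.09,-0.018,0,0,-1],
    [0.13,-0.025,0,0,-1],
    [0.17,-0.032,0,0,-1],
    [0.21,-0.04,0,0,-1],
    [0.25,-0.048,0,0,-1],
    [0.29,-0.056,0,0,-1],
    [0.3,-0.058,0,0,-1],
  ],
)

```text
t: 0.82
position: [0.4389, -0.3746, 0.2268]
eef_rot: [-3.101, -0.49, -0.003]
force: [-0.5, 0.3, 0.0]
finger_gap: 0.0939
gripper_force: 0.0
```

```bash
cat >> h.py <<'E'
from scipy.spatial.transform import Rotation as Ro
def rel(target,st=None):
    st=st or env.get_state(); return (Ro.from_rotvec(st["eef_rot"]).as_matrix().T@(np.array(target)-st["position"])).round(4)
def st():
    s=env.get_state(); print("t %.2f pos %s rot %s F %s gap %.4f gf %.1f"%(s["t"],s["position"].round(4),s["eef_rot"].round(3),s["force"].round(1),s["finger_gap"],s["gripper_force"])); return s
E
python3 - <<'E'
from h import *
import pickle
c=cap("wrist"); pickle.dump(c,open("w1.pkl","wb")); save(c["color"],"w1.png"); st()
print(proj(c,[[.518,-.333,.127],[.518,-.333,.045]]))
cs=pickle.load(open("c0.pkl","rb")); s=cs["scene"];d=cs["side"]
print("tang",tri([ray(s,(324.6,194.2)),ray(d,(225.1,131.3))]))
print("handle",tri([ray(s,(166,145.6)),ray(d,(236.6,302))]))
E
```

```text
t 0.87 pos [ 0.4391 -0.3746  0.2267] rot [-3.101e+00 -4.910e-01 -3.000e-03] F [0.3 0.7 0.1] gap 0.0941 gf 0.0
[[237.61818591  75.80387145]
 [243.27728039  80.85802893]]
tang (array([0.49237678, 0.3078074 , 0.17657298]), [0.0019912709107937103, 0.001991270910793784])
handle (array([ 0.51629887, -0.33037436,  0.12794527]), [0.001298813158996592, 0.0012988131589965499])
```

View pics/w1.png

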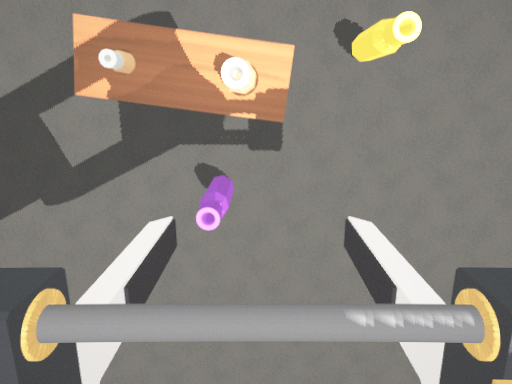

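Wrist view: block spanning (75,15)-(293,122), handle ferrule face at about (237,74), small handle at (107,58), purple at (212,205), yellow at (405,28). This agrees with the triangulated position (0.517,-0.332).

```bash
python3 - <<'E'
from h import *
import pickle
c=pickle.load(open("w1.pkl","rb"))
im=cv2.resize(c["color"][45:105,200:280],None,fx=1,fy=1)
h=cv2.cvtColor(c["color"],cv2.COLOR_RGB2HSV)
print(h[60:90:3,220:256:4,1])
m=((h[...,1]<60)&(h[...,2]>90)).astype(np.uint8)[45:105,210:270]
n,l,s,ce=cv2.connectedComponentsWithStats(m); print(s,ce+[210,45])
X=onz(c,(236.5,74),.127);print(X, rel([X[0],X[1],.227]))
E
```

```text
[[123 123   0   0   0   0  35  94 102]
 [123   0   0   0   0   0   0  47 102]
 [124   0   0   0   1   0   0   3 119]
 [119   0   0   2   2   4   0   0  44]
 [ 74   0   0   1   6  43   0   0  35]
 [126   0   1   2  50  47   0   0  34]
 [128   0   0   3  42   6   0   0  34]
 [ 99   0   0   0   0   0   0   4  34]
 [101  92   0   0   0   0   0  33  35]
 [ 96 100  73   0   0   0  40  40  63]]
[[   0    0   60   60 2660]
 [  11   12   34   36  940]] [[240.2462406   74.53270677]
 [237.38829787  74.40744681]]
[ 0.51891355 -0.33189635  0.127     ] [ 0.0891 -0.0159 -0.0001]
```

Request:
play_rows(
  steps=[
    [0.04,-0.008,0,0,-1],
    [0.075,-0.014,0,0,-1],
    [0.089,-0.016,0.02,0,-1],
    [0.089,-0.016,0.055,0,-1],
    [0.089,-0.016,0.09,0,-1],
    [0.089,-0.016,0.107,0,-0.3],
    [0.089,-0.016,0.107,0,0.2],
    [0.089,-0.016,0.107,0,1],
  ],
  force=15,
)

```text
t: 1.53
position: [0.5136, -0.336, 0.1192]
eef_rot: [-3.103, -0.48, 0.004]
force: [-0.5, -1.1, 0.5]
finger_gap: 0.0776
gripper_force: 0.0
```

Request:
play_rows(
  steps=[
    [0,0,0,0,1],
    [0,0,0,0,1],
    [0,0,0,0,1],
    [0,0,0,0,1],
    [0,0,-0.01,0,1],
  ],
)

```text
t: 1.95
position: [0.5141, -0.3353, 0.1295]
eef_rot: [-3.103, -0.481, 0.003]
force: [0.2, 0.3, -1.2]
finger_gap: 0.0441
gripper_force: 0.0
```

Request:
play_rows(
  steps=[
    [0.005,0,0.01,0,1],
    [0.005,0,0.01,0,1],
    [0.005,0,0.01,0,1],
    [0.005,0,0.01,0,1],
    [0.005,0,0.01,0,1],
    [0.005,0,0.01,0,1],
  ],
)

```text
t: 2.45
position: [0.5193, -0.3333, 0.1197]
eef_rot: [-3.102, -0.482, 0.002]
force: [-0.5, 2.6, -1.0]
finger_gap: 0.0207
gripper_force: 13.7
```

Request:
play_rows(
  steps=[
    [0.0,0,-0.04,0,1],
    [0,0,-0.08,0,1],
    [0,0,-0.11,0,1],
  ],
)

```text
t: 2.7
position: [0.5199, -0.335, 0.233]
eef_rot: [3.102, 0.481, 0.002]
force: [0.6, -0.7, -0.6]
finger_gap: 0.0204
gripper_force: 14.6
```

Request:
play_rows(
  steps=[
    [-0.004,-0.04,0,0,1],
    [-0.008,-0.08,0,0,1],
    [-0.012,-0.12,0,0,1],
    [-0.016,-0.16,0,0,1],
    [-0.02,-0.2,0,0,1],
    [-0.024,-0.24,0.01,0,1],
    [-0.026,-0.275,0.03,0,1],
    [-0.028,-0.3,0.06,0,1],
  ],
)

```text
t: 3.37
position: [0.4031, -0.0556, 0.1731]
eef_rot: [3.1, 0.482, 0.013]
force: [1.4, 0.6, 0.0]
finger_gap: 0.0201
gripper_force: 14.5
```

Request:
play_rows(
  steps=[
    [0,0,0.03,0,1],
    [0,0,0.055,0,1],
    [0,0,0.063,0,1],
    [0,0,0.063,0,1],
  ],
)

```text
t: 3.7
position: [0.4006, -0.0566, 0.1054]
eef_rot: [-3.103, -0.481, 0.006]
force: [0.3, -0.2, -0.8]
finger_gap: 0.0205
gripper_force: 14.6
```

Request:
play_rows(
  steps=[
    [0,0,0.004,0,1],
    [0.0,0,0.004,0,1],
    [0.009,0,0.004,0,1],
    [0.018,0,0.004,0,1],
    [0.027,0,0.005,0,1],
    [0.036,0,0.0065,0,1],
    [0.045,0,0.0085,0,1],
    [0.051,0,0.0105,0,1],
  ],
  force=5,
)

```text
t: 4.37
position: [0.4555, -0.0414, 0.1009]
eef_rot: [3.102, 0.482, 0.014]
force: [0.7, 0.0, 12.7]
finger_gap: 0.022
gripper_force: 6.7
```

```bash
python3 - <<'E'
from h import *
c=cap("side"); p=proj(c,[[.43,-.05,.05]])[0].astype(int); print(p)
x,y=p[0]-60,p[1]-45
save(cv2.resize(c["color"][y:y+90,x:x+120],(640,480),interpolation=cv2.INTER_CUBIC),"t1.png"); st()
E
```

```text
[205 236]
t 4.42 pos [ 0.4563 -0.0411  0.1007] rot [3.102 0.482 0.016] F [ 1.6  1.  11. ] gap 0.0222 gf 6.5
```

View pics/t1.png

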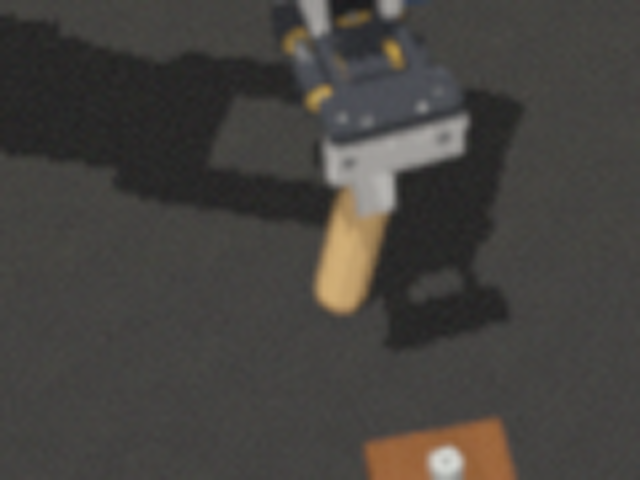

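Side crop: the handle tilts the right way, butt at about (340,300), held at the ferrule at (370,195). I continue the arc.

Request:
play_rows(
  steps=[
    [0.012,0,0.003,0,1],
    [0.022,0,0.009,0,1],
    [0.032,0,0.017,0,1],
    [0.04,0,0.025,0,1],
    [0.048,0,0.034,0,1],
    [0.055,0,0.044,0,1],
    [0.06,0,0.054,0,1],
    [0.063,0,0.06,0,1],
  ],
  force=4,
)

```text
t: 5.08
position: [0.5109, -0.0214, 0.0364]
eef_rot: [-3.103, -0.482, 0.003]
force: [-3.8, 4.9, 10.8]
finger_gap: 0.0239
gripper_force: 5.4
```

```bash
python3 - <<'E'
from h import *
s=st();c=cap("side"); p=proj(c,[[.46,-.04,.02]])[0].astype(int); print(p)
x,y=p[0]-60,p[1]-45
save(cv2.resize(c["color"][y:y+90,x:x+120],(640,480),interpolation=cv2.INTER_CUBIC),"t2.png")
E
```

```text
t 5.08 pos [ 0.5109 -0.0214  0.0364] rot [-3.103e+00 -4.820e-01  3.000e-03] F [-3.8  4.9 10.8] gap 0.0239 gf 5.4
[216 240]
```

View pics/t2.png

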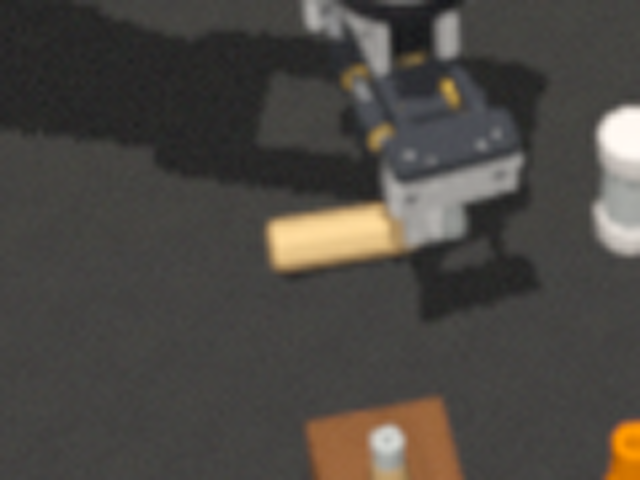

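Side crop: the handle lies almost flat, butt at (270,245), ferrule between the fingers. I release, rise and look.

Request:
play_rows(
  steps=[
    [0,0,0.003,0,0.2],
    [0,0,0.003,0,0],
    [0,0,0.003,0,-0.1],
    [0,0,0.003,0,-0.1],
    [0,0,-0.03,0,-0.1],
    [-0.03,0,-0.065,0,-0.1],
    [-0.065,0,-0.1,0,-0.1],
    [-0.09,0,-0.11,0,-0.1],
  ],
)

```text
t: 5.8
position: [0.4257, -0.0501, 0.1501]
eef_rot: [3.102, 0.483, 0.007]
force: [0.8, 0.1, 1.7]
finger_gap: 0.0519
gripper_force: 0.0
```

```bash
cat > meas.py <<'E'
from h import *
import pickle
def lying():
    s=st();c=cap("wrist"); pickle.dump(c,open("w2.pkl","wb"))
    h=cv2.cvtColor(c["color"],cv2.COLOR_RGB2HSV)
    m=((h[...,0]>8)&(h[...,0]<25)&(h[...,1]>60)&(h[...,2]>110)).astype(np.uint8)
    n,l,S,ce=cv2.connectedComponentsWithStats(m)
    for k in range(1,n):
        if S[k,4]>150: print(k,S[k],ce[k])
    k=1+np.argmax(S[1:,4]); ys,xs=np.nonzero(l==k)
    cnt=cv2.minAreaRect(np.stack([xs,ys],1).astype(np.float32)); bp=cv2.boxPoints(cnt)
    print(bp); P=[onz(c,b,.022) for b in bp]; print(np.round(P,4)); return c,P
if __name__=="__main__":
    c,P=lying(); cv2.imwrite("pics/w2.png",c["color"][:,:,::-1])
E
python3 meas.py
```

```text
t 5.80 pos [ 0.4257 -0.0501  0.1501] rot [3.102 0.483 0.007] F [0.8 0.1 1.7] gap 0.0519 gf 0.0
2 [ 223   70   50  113 1605] [245.32211838 142.24797508]
5 [ 408  119  104  104 8948] [464.33862316 169.40075995]
10 [126 288  27  73 968] [136.73966942 323.85640496]
11 [368 288  27  73 898] [382.8363029  324.33853007]
12 [385 377 122   7 675] [441.88       380.67111111]
[[405.79034 209.6594 ]
 [417.12445 113.94895]
 [522.3203  126.40634]
 [510.9862  222.11679]]
[[ 0.4443 -0.1779  0.022 ]
 [ 0.5217 -0.1536  0.022 ]
 [ 0.5375 -0.2376  0.022 ]
 [ 0.4613 -0.2681  0.022 ]]
```

View pics/w2.png

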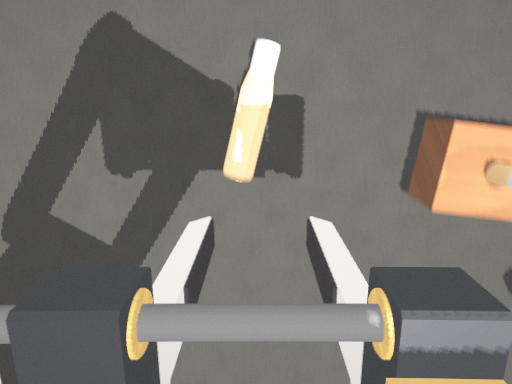

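Wrist view: the handle lies free, butt at about (238,177), ferrule face at about (267,42), the block to the right.

```bash
python3 - <<'E'
from h import *
import pickle
c=pickle.load(open("w2.pkl","rb"))
b=onz(c,(238.5,176),.013);f=onz(c,(267.5,43),.013);u=(f-b);L=np.linalg.norm(u);u/=L
s=env.get_state();print(b,f,L,np.degrees(np.arctan2(u[1],u[0])))
X=Ro.from_rotvec(s["eef_rot"]).as_matrix(); print("tool x ang",np.degrees(np.arctan2(X[1,0],X[0,0])), rel(np.r_[(b+u*.018)[:2],.15],s))
E
```

```text
[ 0.42695735 -0.03117315  0.013     ] [ 0.53737296 -0.02200834  0.013     ] 0.11079530950141965 4.744837596154357
tool x ang 17.59830991491129 [ 0.0283 -0.0141  0.0035]
```

Request:
play_rows(
  steps=[
    [0.015,-0.007,0.03,0.12,-0.1],
    [0.0285,-0.014,0.06,0.225,-0.1],
    [0.0285,-0.014,0.09,0.225,-0.1],
    [0.0285,-0.014,0.115,0.225,-0.1],
    [0.0285,-0.014,0.1235,0.225,-0.1],
    [0.0285,-0.014,0.1235,0.225,0.3],
    [0.0285,-0.014,0.1235,0.225,1],
    [0.0285,-0.014,0.1235,0.225,1],
  ],
  force=5,
)

```text
t: 6.52
position: [0.4482, -0.0278, 0.0238]
eef_rot: [3.139, 0.13, 0.001]
force: [0.3, -0.1, 0.4]
finger_gap: 0.0356
gripper_force: 0.0
```

Request:
play_rows(
  steps=[
    [0,0,0,0,1],
    [0,0,0,0,1],
    [0,0,0,0,1],
    [0,0,0,0,1],
  ],
)

```text
t: 6.85
position: [0.4481, -0.0278, 0.0238]
eef_rot: [3.139, 0.13, 0.001]
force: [-0.0, 0.3, 1.1]
finger_gap: 0.0262
gripper_force: 5.0
```

Request:
play_rows(
  steps=[
    [0.001,0,-0.008,0,1],
    [0.005,0,-0.018,0,1],
    [0.01,0,-0.028,0,1],
    [0.016,0,-0.038,0,1],
    [0.024,0,-0.047,0,1],
    [0.033,0,-0.055,0,1],
    [0.043,0,-0.062,0,1],
    [0.053,0,-0.067,0,1],
  ],
  force=4,
)

```text
t: 7.52
position: [0.5026, -0.0233, 0.0927]
eef_rot: [3.138, 0.13, 0.005]
force: [0.8, 0.2, -0.9]
finger_gap: 0.0266
gripper_force: 4.0
```

Request:
play_rows(
  steps=[
    [0.01,0,-0.003,0,1],
    [0.02,0,-0.006,0,1],
    [0.029,0,-0.007,0,1],
    [0.037,0,-0.007,0,1],
    [0.044,0,-0.007,0,1],
  ],
)

```text
t: 7.93
position: [0.5451, -0.0196, 0.0978]
eef_rot: [3.138, 0.13, -0.001]
force: [-2.2, -1.0, -0.4]
finger_gap: 0.0256
gripper_force: 4.0
```

```bash
python3 - <<'E'
from h import *
s=st();c=cap("side"); p=proj(c,[[.54,-.02,.06]])[0].astype(int); print(p)
x,y=p[0]-60,p[1]-45
save(cv2.resize(c["color"][y:y+90,x:x+120],(640,480),interpolation=cv2.INTER_CUBIC),"t3.png")
E
```

```text
t 7.93 pos [ 0.5451 -0.0196  0.0978] rot [ 3.138e+00  1.300e-01 -1.000e-03] F [-2.2 -1.  -0.4] gap 0.0256 gf 4.0
[242 225]
```

View pics/t3.png

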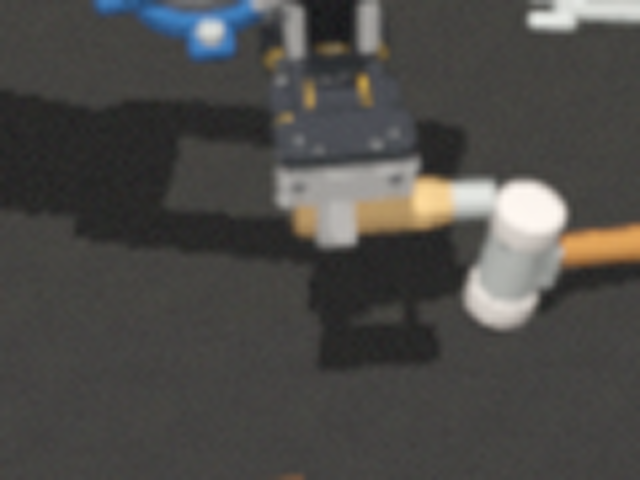

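Side crop: the handle stayed horizontal in the pads (ferrule at (470,197), right beside the mallet head at (520,250)), so the grip held it. I back off from the mallet, ease the grip to 3 N and jerk upward so gravity swings the ferrule down, then measure the tilt numerically.

Request:
play_rows(
  steps=[
    [-0.03,0,0,0,1],
    [-0.06,0,0,0,1],
    [-0.08,0,0,0,1],
    [-0.08,0,-0.04,0,1],
    [-0.08,0,-0.08,0,1],
    [-0.08,0,-0.08,0,1],
    [-0.08,0,-0.08,0,1],
  ],
  force=3,
)

```text
t: 8.57
position: [0.4665, -0.0265, 0.1806]
eef_rot: [3.137, 0.13, 0.011]
force: [0.0, -0.4, -2.5]
finger_gap: 0.0258
gripper_force: 3.0
```

```bash
cat > tilt.py <<'E'
from h import *
def tilt():
    s=st();c=cap("side");R=Ro.from_rotvec(s["eef_rot"]).as_matrix();P=s["position"]
    h=cv2.cvtColor(c["color"],cv2.COLOR_RGB2HSV)
    u0=proj(c,[P])[0]
    m=((h[...,0]>12)&(h[...,0]<26)&(h[...,1]>70)&(h[...,1]<190)&(h[...,2]>100)).astype(np.uint8)
    n,l,S,ce=cv2.connectedComponentsWithStats(m)
    pts=[]
    for k in range(1,n):
        if S[k,4]>8 and np.hypot(*(ce[k]-u0))<60:
            print("comp",S[k],ce[k].round(0)); ys,xs=np.nonzero(l==k)
            for x,y in zip(xs,ys):
                o,d=ray(c,(x,y)); q=o+d*((P-o)@R[:,1])/(d@R[:,1])-P; pts.append([q@R[:,0],-(q@R[:,2])])
    pts=np.array(pts); m0=pts.mean(0); w,v=np.linalg.eigh(np.cov((pts-m0).T)); a=v[:,1]
    pr=(pts-m0)@a
    print("px TCP",u0.round(0),"mean(xz)",m0.round(4),"axis",a.round(3),"ang",np.degrees(np.arctan2(a[1],a[0])).round(1),"ext",pr.min().round(3),pr.max().round(3),"width sd",np.sqrt(w[0]).round(4),"zmin",pts[:,1].min().round(3),"xmin/max",pts[:,0].min().round(3),pts[:,0].max().round(3))
    return c
if __name__=="__main__": tilt()
E
python3 tilt.py
```

```text
t 8.57 pos [ 0.4665 -0.0265  0.1806] rot [3.137 0.13  0.011] F [ 0.  -0.4 -2.5] gap 0.0258 gf 3.0
comp [207 173   3   7  16] [208. 176.]
comp [218 173   3   5  11] [219. 175.]
comp [207 198   5   7  21] [210. 201.]
comp [216 199  16  19 154] [224. 209.]
px TCP [216. 198.] mean(xz) [ 0.0128 -0.0265] axis [-0.23   0.973] ang 103.3 ext -0.055 0.121 width sd 0.013 zmin -0.079 xmin/max -0.025 0.04
```

It has swung down considerably. One more jerk, measuring with the gold gripper parts excluded.

Request:
play_rows(
  steps=[
    [0,0,0.04,0,1],
    [0,0,0.0,0,1],
    [0,0,-0.03,0,1],
    [0,0,-0.03,0,1],
  ],
)

```text
t: 8.95
position: [0.4624, -0.0257, 0.2047]
eef_rot: [-3.138, -0.13, 0.009]
force: [1.7, -1.2, 2.1]
finger_gap: 0.0259
gripper_force: 3.0
```

```bash
sed -i 's/S\[k,4\]>8 and/S[k,4]>8 and ce[k][1]>u0[1]-6 and/' tilt.py; python3 tilt.py
```

```text
t 8.95 pos [ 0.4624 -0.0257  0.2047] rot [-3.138 -0.13   0.009] F [ 1.7 -1.2  2.1] gap 0.0259 gf 3.0
comp [206 191  16  24 156] [214. 205.]
px TCP [214. 191.] mean(xz) [-0.0019 -0.0516] axis [-0.298  0.955] ang 107.3 ext -0.037 0.057 width sd 0.008 zmin -0.089 xmin/max -0.022 0.017
```

Now nearly vertical. I lower it so the ferrule face squares up on the bench (expected contact at TCP z≈0.100).

Request:
play_rows(
  steps=[
    [0,0,0.035,0,1],
    [0,0,0.07,0,1],
    [0,0,0.09,0,1],
    [0,0,0.1,0,1],
    [0,0,0.104,0,1],
    [0,0,0.106,0,1],
    [0,0,0.108,0,1],
    [0,0,0.108,0,1],
  ],
)

```text
t: 9.67
position: [0.4667, -0.0264, 0.1017]
eef_rot: [3.138, 0.13, 0.007]
force: [0.4, 0.9, 3.9]
finger_gap: 0.0261
gripper_force: 3.0
```

```bash
python3 tilt.py
```

```text
t 9.67 pos [ 0.4667 -0.0264  0.1017] rot [3.138 0.13  0.007] F [0.4 0.9 3.9] gap 0.0261 gf 3.0
comp [211 220  13  18 111] [218. 231.]
px TCP [218. 218.] mean(xz) [-0.003  -0.0547] axis [-0.306  0.952] ang 107.8 ext -0.03 0.05 width sd 0.0079 zmin -0.084 xmin/max -0.02 0.013
```

```bash
cat > rows.py <<'E'
from h import *
def go():
  s=st();c=cap("side");R=Ro.from_rotvec(s["eef_rot"]).as_matrix();P=s["position"]
  h=cv2.cvtColor(c["color"],cv2.COLOR_RGB2HSV).astype(int)
  u=proj(c,[P])[0]
  # silhouette incl. ferrule: brighter than bench
  for v in range(int(u[1]),int(proj(c,[[P[0],P[1],0]])[0][1])+6,2):
    r=c["color"][v,int(u[0])-25:int(u[0])+26].astype(int).max(1); m=np.nonzero(r>95)[0]
    if len(m)==0: continue
    e=[]
    for x in (m.min(),m.max()+1):
        o,d=ray(c,(x+int(u[0])-25-.5,v)); q=o+d*((P-o)@R[:,1])/(d@R[:,1])-P; e.append((q@R[:,0],-(q@R[:,2])))
    print(v,len(m),"xl %.4f xr %.4f mid %.4f z %.4f"%(e[0][0],e[1][0],(e[0][0]+e[1][0])/2,e[0][1]+P[2]))
go()
E
python3 rows.py
```

```text
t 9.72 pos [ 0.4666 -0.0264  0.1016] rot [3.138 0.13  0.007] F [1.  1.  4.8] gap 0.0261 gf 3.0
217 26 xl -0.0399 xr 0.0350 mid -0.0025 z 0.1101
219 20 xl -0.0406 xr 0.0172 mid -0.0117 z 0.1020
221 10 xl -0.0211 xr 0.0080 mid -0.0066 z 0.0911
223 10 xl -0.0188 xr 0.0104 mid -0.0042 z 0.0823
225 10 xl -0.0194 xr 0.0100 mid -0.0047 z 0.0739
227 10 xl -0.0171 xr 0.0125 mid -0.0023 z 0.0650
229 10 xl -0.0176 xr 0.0120 mid -0.0028 z 0.0565
231 10 xl -0.0153 xr 0.0145 mid -0.0004 z 0.0474
233 10 xl -0.0159 xr 0.0141 mid -0.0009 z 0.0386
235 9 xl -0.0135 xr 0.0136 mid 0.0001 z 0.0294
237 7 xl -0.0080 xr 0.0131 mid 0.0026 z 0.0196
239 7 xl -0.0056 xr 0.0157 mid 0.0051 z 0.0102
241 7 xl -0.0061 xr 0.0153 mid 0.0046 z 0.0011
243 2 xl -0.0006 xr 0.0056 mid 0.0025 z -0.0090
```

About 7° off vertical. I drag the top +x with the ferrule standing on the bench to square it.

Request:
play_rows(
  steps=[
    [0.003,0,0,0,1],
    [0.006,0,0,0,1],
    [0.01,0,0,0,1],
    [0.014,0,0,0,1],
    [0.014,0,0.001,0,1],
    [0.014,0,0.001,0,1],
  ],
)

```text
t: 10.27
position: [0.479, -0.025, 0.0982]
eef_rot: [-3.139, -0.13, 0.001]
force: [-0.5, 1.4, 4.3]
finger_gap: 0.0261
gripper_force: 3.0
```

```bash
python3 rows.py
```

```text
t 10.27 pos [ 0.479  -0.025   0.0982] rot [-3.139e+00 -1.300e-01  1.000e-03] F [-0.5  1.4  4.3] gap 0.0261 gf 3.0
218 26 xl -0.0385 xr 0.0370 mid -0.0007 z 0.1037
220 17 xl -0.0390 xr 0.0104 mid -0.0143 z 0.0955
222 11 xl -0.0222 xr 0.0100 mid -0.0061 z 0.0849
224 10 xl -0.0198 xr 0.0096 mid -0.0051 z 0.0761
226 10 xl -0.0203 xr 0.0093 mid -0.0055 z 0.0677
228 10 xl -0.0208 xr 0.0089 mid -0.0059 z 0.0591
230 10 xl -0.0213 xr 0.0085 mid -0.0064 z 0.0504
232 10 xl -0.0218 xr 0.0081 mid -0.0068 z 0.0417
234 10 xl -0.0223 xr 0.0077 mid -0.0073 z 0.0329
236 8 xl -0.0199 xr 0.0043 mid -0.0078 z 0.0236
238 7 xl -0.0174 xr 0.0039 mid -0.0067 z 0.0142
240 7 xl -0.0179 xr 0.0035 mid -0.0072 z 0.0051
242 6 xl -0.0184 xr 0.0000 mid -0.0092 z -0.0041
```

Now upright. I let it stand, regrip centred and a little lower.

Request:
play_rows(
  steps=[
    [0,0,0,0,0.3],
    [0,0,0,0,0.1],
    [0,0,0,0,0.1],
    [-0.006,0,0.006,0,0.1],
    [-0.006,0,0.008,0,0.1],
    [-0.006,0,0.008,0,0.1],
    [-0.006,0,0.008,0,0.1],
  ],
)

```text
t: 10.9
position: [0.4723, -0.0255, 0.09]
eef_rot: [-3.139, -0.13, 0.001]
force: [-0.5, -0.1, 0.1]
finger_gap: 0.0422
gripper_force: 0.0
```

```bash
python3 rows.py
```

```text
t 10.90 pos [ 0.4723 -0.0255  0.09  ] rot [-3.139e+00 -1.300e-01  1.000e-03] F [-0.5 -0.1  0.1] gap 0.0422 gf 0.0
220 27 xl -0.0410 xr 0.0376 mid -0.0017 z 0.0965
222 19 xl -0.0388 xr 0.0167 mid -0.0110 z 0.0879
224 9 xl -0.0131 xr 0.0134 mid 0.0001 z 0.0761
226 9 xl -0.0136 xr 0.0130 mid -0.0003 z 0.0676
228 9 xl -0.0141 xr 0.0126 mid -0.0007 z 0.0591
230 10 xl -0.0146 xr 0.0152 mid 0.0003 z 0.0504
232 10 xl -0.0151 xr 0.0148 mid -0.0001 z 0.0417
234 10 xl -0.0156 xr 0.0144 mid -0.0006 z 0.0329
236 8 xl -0.0132 xr 0.0110 mid -0.0011 z 0.0236
238 7 xl -0.0107 xr 0.0106 mid -0.0000 z 0.0142
240 7 xl -0.0112 xr 0.0102 mid -0.0005 z 0.0051
242 5 xl -0.0086 xr 0.0067 mid -0.0009 z -0.0045
```

Request:
play_rows(
  steps=[
    [0,0,0,0,1],
    [0,0,0,0,1],
    [0,0,0,0,1],
    [0,0,0,0,1],
    [0,0,-0.03,0,1],
    [0,0,-0.07,0,1],
    [0,0,-0.11,0,1],
    [0,0,-0.15,0,1],
  ],
  force=12,
)

```text
t: 11.62
position: [0.4722, -0.0254, 0.2417]
eef_rot: [-3.139, -0.13, 0.002]
force: [1.6, -0.3, -0.5]
finger_gap: 0.0259
gripper_force: 12.0
```

Request:
play_rows(
  steps=[
    [-0.003,-0.035,-0.03,0,1],
    [-0.006,-0.075,-0.06,0,1],
    [-0.009,-0.115,-0.065,0,1],
    [-0.012,-0.155,-0.065,0,1],
    [-0.015,-0.195,-0.065,0,1],
    [-0.018,-0.235,-0.065,0,1],
    [-0.021,-0.275,-0.065,0,1],
    [-0.024,-0.31,-0.065,0,1],
  ],
)

```text
t: 12.28
position: [0.4224, 0.2836, 0.3054]
eef_rot: [-3.139, -0.131, -0.0]
force: [1.3, -0.3, -1.8]
finger_gap: 0.0261
gripper_force: 12.0
```

Request:
play_rows(
  steps=[
    [0,-0.012,0,0,1],
    [0,-0.018,0,0,1],
    [0,-0.018,0,0,1],
  ],
)

```text
t: 12.53
position: [0.4216, 0.2999, 0.3049]
eef_rot: [3.138, 0.133, -0.001]
force: [0.5, -0.3, -1.0]
finger_gap: 0.0256
gripper_force: 12.0
```

```bash
python3 - <<'E'
from h import *
import pickle
s=st();w=cap("wrist");d=cap("side");sc=cap("scene");pickle.dump((w,d,sc,s),open("w3.pkl","wb"))
T=np.hstack([cv2.resize(w["color"],(400,300)),cv2.resize(d["color"][80:170,160:280],(400,300),interpolation=cv2.INTER_CUBIC)])
T=np.vstack([T,np.hstack([cv2.resize(sc["color"][140:215,260:360],(400,300),interpolation=cv2.INTER_CUBIC),cv2.resize(w["color"][0:192,128:384],(400,300),interpolation=cv2.INTER_CUBIC)])])
save(T,"m3.png"); print(proj(w,[[.492,.308,.177],[.492,.308,.132]]))
E
```

```text
t 12.53 pos [0.4216 0.2999 0.3049] rot [ 3.138e+00  1.330e-01 -1.000e-03] F [ 0.5 -0.3 -1. ] gap 0.0256 gf 12.0
[[256.37622725 100.28472454]
 [256.85113103  99.60202679]]
```

View pics/m3.png

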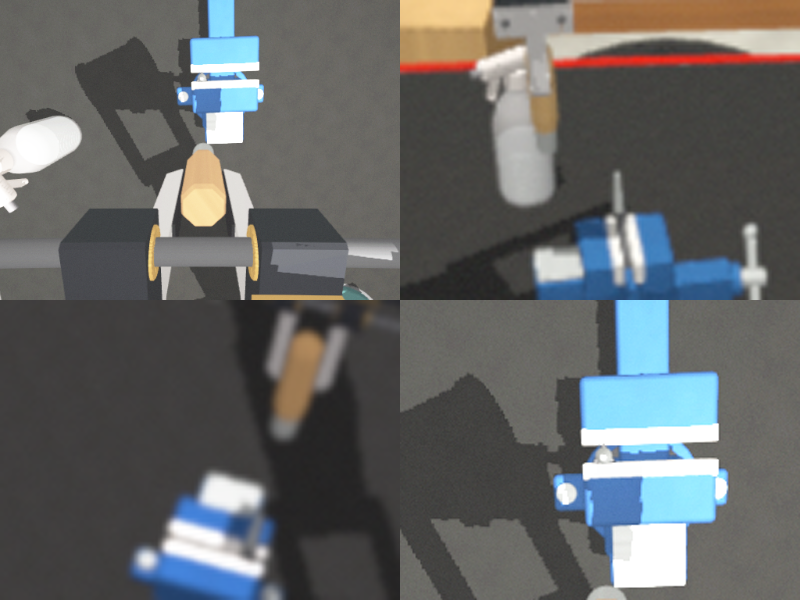

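Wrist crop: the tang tip shows at crop (603,455), i.e. wrist pixel ~(258,99), in the jaw gap near the +y end. The side crop shows the handle hanging upright, ferrule end at (545,150), tang tip at (617,175). Refining the numbers:

```bash
python3 - <<'E'
from h import *
import pickle
w,d,sc,s=pickle.load(open("w3.pkl","rb"))
g=w["color"][90:110,246:270].astype(int); print(g.max(2))
print(g[...,2]-g[...,0])
for z in(.132,.155,.177):print(onz(w,(257.9,99.2),z))
print("ferr",tri([ray(d,(203.5,125)),ray(sc,(330.8,174))]))
print("tang side/wrist",tri([ray(d,(160+217*.3,80+173*.3)),ray(w,(257.9,99.2))]))
print("proj expected ferrule face side, scene",proj(d,[[.4216,.2999,.215]]),proj(sc,[[.4216,.2999,.215]]))
for v in range(100,128,2):
    r=d["color"][v,190:220].astype(int); m=np.nonzero((r.max(1)>75))[0]; 
    X=[onz(d,(190+u,v),.22) for u in (m.min()-.5,m.max()+.5)] if len(m) else None
    print(v,m+190,[list(r[i]) for i in (m.min(),m.max())] if len(m) else"")
E
```

```text
[[255 255 255 255 255 255 255 255 255 255 255 255 255 255 255 255 255 255
  255 255 255 255 255 255]
 [255 255 255 255 255 255 255 255 255 254 255 255 255 255 255 255 255 255
  255 255 255 255 255 255]
 [252 252 252 251 251 250 253 255 254 235 251 244 209 254 255 255 255 255
  255 255 255 254 254 255]
 [165 163 155 152 151 150 150 139 138 166 152 179 197 181 191 197 196 192
  192 194 194 172 192 239]
 [ 73  67  68  67  68  68  70  94 150 161 151 170 198 185 171 183 189 190
  192 174 151 136 186 240]
 [ 66  70  65  67  68  68  88 140 174 182 187 192 196 201 197 198 193 189
  169 143 130 130 184 239]
 [ 63  65  68  68  67  87 137 172 185 187 196 199 201 208 211 213 194 159
  139 131 130 130 181 240]
 [ 66  65  66  66  84 135 173 183 185 195 198 201 210 212 218 222 206 163
  129 133 129 131 156 193]
 [ 68  72  65  66 118 167 185 181 188 195 211 219 212 219 223 225 224 182
  132 128 127 131 145 167]
 [ 66  67  71  87 150 184 188 182 188 200 251 255 255 254 231 229 227 196
  139 129 130 130 145 163]
 [ 69  69  67 124 171 188 173 167 178 200 255 255 255 255 248 233 232 193
  141 135 138 13
[... 5069 characters left out ...]
nt64(75), np.int64(67)]]
120 [190 191 192 193 194 195 196 197 198 199 200 201 202 203 204 205 206 207] [[np.int64(174), np.int64(173), np.int64(172)], [np.int64(74), np.int64(76), np.int64(73)]]
122 [190 191 192 193 194 195 196 197 198 199 200 201 202 203 204 205 206 207] [[np.int64(179), np.int64(180), np.int64(177)], [np.int64(80), np.int64(80), np.int64(78)]]
124 [190 191 192 193 194 195 196 197 198 199 200 201 202 203 204 205 206 207] [[np.int64(176), np.int64(176), np.int64(174)], [np.int64(78), np.int64(78), np.int64(75)]]
126 [190 191 192 193 194 195 196 197 198 199 200 201 202 203 204 205 206] [[np.int64(175), np.int64(173), np.int64(171)], [np.int64(82), np.int64(81), np.int64(78)]]
```

Request:
play_rows(
  steps=[
    [0.03,-0.001,0,0,1],
    [0.06,-0.001,0,0,1],
    [0.071,-0.001,0,0,1],
    [0.071,-0.001,0,0,1],
    [0.071,-0.001,0,0,1],
  ],
)

```text
t: 13.1
position: [0.493, 0.3046, 0.3051]
eef_rot: [3.138, 0.126, -0.002]
force: [-0.3, 0.6, -0.1]
finger_gap: 0.0257
gripper_force: 12.0
```

```bash
python3 - <<'E'
from h import *
s=st();print(rel([.492,.307,.235]))
d=cap("side")
print("pred ferrule",proj(d,[[s["position"][0],s["position"][1],s["position"][2]-.09]]),"tip",proj(d,[[.492,.307,.177]]))
for v in range(112,150,2):
    r=d["color"][v,210:245].astype(int); b=r.min(1); m=np.nonzero(b>70)[0]
    print(v,(m+210).min() if len(m) else "",(m+210).max() if len(m) else "",len(m))
E
```

```text
t 13.10 pos [0.493  0.3046 0.3051] rot [ 3.138e+00  1.260e-01 -2.000e-03] F [-0.3  0.6 -0.1] gap 0.0257 gf 12.0
[-0.0007 -0.0025  0.0701]
pred ferrule [[225.27088869 122.44932148]] tip [[225.45561625 131.68562152]]
112 220 229 10
114 221 229 9
116 221 228 8
118 221 228 8
120 221 228 8
122 221 228 8
124 222 227 6
126   0
128   0
130   0
132 224 226 3
134 223 226 4
136 223 226 4
138 223 227 5
140 223 227 5
142 223 227 5
144 221 230 10
146 220 230 11
148 220 231 12
```

Ferrule (cols 221-228) and tang (223-226) line up in the side view. A 2.5 mm correction in y, then down gently.

Request:
play_rows(
  steps=[
    [-0.0005,-0.0025,0,0,1],
    [-0.0005,-0.0025,0.02,0,1],
    [-0.0005,-0.0025,0.035,0,1],
    [-0.0005,-0.0025,0.043,0,1],
    [-0.0005,-0.0025,0.05,0,1],
  ],
)

```text
t: 13.57
position: [0.4907, 0.3086, 0.2549]
eef_rot: [3.139, 0.131, -0.001]
force: [0.2, 0.2, -0.8]
finger_gap: 0.0258
gripper_force: 12.0
```

Request:
play_rows(
  steps=[
    [0,0,0.005,0,1],
    [0,0,0.01,0,1],
    [0,0,0.014,0,1],
    [0,0,0.017,0,1],
  ],
)

```text
t: 13.9
position: [0.4913, 0.3084, 0.2387]
eef_rot: [3.138, 0.13, -0.001]
force: [-1.8, -0.7, 0.7]
finger_gap: 0.0254
gripper_force: 12.0
```

Request:
play_rows(
  steps=[
    [0,0,0.003,0,1],
    [0,0,0.006,0,1],
    [0,0,0.008,0,1],
    [0,0,0.008,0,1],
  ],
  force=6,
)

```text
t: 14.23
position: [0.4921, 0.3083, 0.2308]
eef_rot: [3.138, 0.129, 0.002]
force: [-1.6, -3.0, 2.6]
finger_gap: 0.0258
gripper_force: 6.0
```

Request:
play_rows(
  steps=[
    [0,0,0.0015,0,1],
    [0,0,0.0015,0,1],
    [0,0,0.0015,0,1],
  ],
)

```text
t: 14.48
position: [0.4922, 0.3084, 0.2299]
eef_rot: [3.139, 0.129, 0.003]
force: [-1.2, -2.8, 4.8]
finger_gap: 0.0262
gripper_force: 6.0
```

Request:
play_rows(
  steps=[
    [0,0,0.001,0,0.2],
    [0,0,0.001,0,0],
    [0,0,0.001,0,0],
    [0,0,0.001,0,-0.1],
    [0,0,-0.02,0,-0.1],
    [0,0,-0.06,0,-0.1],
    [0,0,-0.1,0,-0.1],
  ],
)

```text
t: 15.07
position: [0.4909, 0.3086, 0.3274]
eef_rot: [3.137, 0.131, -0.008]
force: [1.9, 0.8, 0.6]
finger_gap: 0.0512
gripper_force: 0.0
```

```bash
cat > hd.py <<'E'
from h import *
def go():
    s=st();d=cap("side");sc=cap("scene")
    print("pred butt/ferrule side",proj(d,[[.492,.307,.25],[.492,.307,.14]]).round(1).tolist())
    for v in range(90,136,2):
        r=d["color"][v,205:250].astype(int); m=np.nonzero((r[:,0]>85)&(abs(np.arange(45)-20)<9))[0]
        print(v,m.min()+205 if len(m) else "-",m.max()+205 if len(m) else "-",len(m),r[20].tolist())
    return d,sc
if __name__=="__main__": go()
E
python3 hd.py
```

```text
t 15.07 pos [0.4909 0.3086 0.3274] rot [ 3.137  0.131 -0.008] F [1.9 0.8 0.6] gap 0.0512 gf 0.0
pred butt/ferrule side [[224.5, 113.0], [225.9, 140.7]]
90 217 233 17 [163, 160, 157]
92 217 233 17 [160, 158, 155]
94 217 226 10 [159, 156, 153]
96 217 233 17 [158, 156, 153]
98 217 233 17 [163, 158, 155]
100 217 228 12 [159, 157, 155]
102 220 227 8 [134, 132, 129]
104 - - 0 [72, 72, 68]
106 - - 0 [66, 62, 62]
108 - - 0 [67, 67, 63]
110 - - 0 [73, 69, 63]
112 220 227 8 [159, 130, 88]
114 219 228 10 [164, 134, 90]
116 219 228 10 [172, 140, 97]
118 220 228 9 [168, 137, 94]
120 220 228 9 [168, 138, 94]
122 220 228 9 [167, 136, 93]
124 220 229 10 [166, 136, 90]
126 220 229 10 [167, 137, 92]
128 220 229 10 [167, 135, 91]
130 220 229 10 [166, 136, 91]
132 220 229 10 [166, 135, 92]
134 221 228 8 [160, 130, 88]
```

The handle stands upright alone on the tang (butt at row 112, axis straight). Now to the mallet.

Request:
play_rows(
  steps=[
    [0.006,0.04,0,0,-1],
    [0.012,0.08,0,0,-1],
    [0.018,0.12,0,0,-1],
    [0.024,0.16,0,0,-1],
    [0.03,0.2,0.01,0,-1],
    [0.036,0.24,0.03,0,-1],
    [0.042,0.28,0.05,0,-1],
    [0.046,0.31,0.07,0,-1],
  ],
)

```text
t: 15.83
position: [0.5636, 0.0028, 0.2592]
eef_rot: [3.139, 0.13, 0.003]
force: [0.2, 0.3, -0.4]
finger_gap: 0.0938
gripper_force: 0.0
```

Request:
play_rows(
  steps=[
    [0,0.015,0.02,0,-1],
    [0,0.03,0.03,0,-1],
    [0,0.03,0.03,0,-1],
  ],
)

```text
t: 16.08
position: [0.5639, -0.0276, 0.2249]
eef_rot: [-3.139, -0.124, 0.012]
force: [-0.3, 0.0, -0.8]
finger_gap: 0.0943
gripper_force: 0.0
```

```bash
python3 - <<'E'
from h import *
import pickle
s=st();w=cap("wrist");pickle.dump(w,open("w4.pkl","wb"))
save(w["color"],"w4.png"); print(proj(w,[[.637,-.017,.08]]))
h=cv2.cvtColor(w["color"],cv2.COLOR_RGB2HSV)
for nm,m in(("white",(h[...,1]<40)&(h[...,2]>190)),("orange",(h[...,0]>4)&(h[...,0]<20)&(h[...,1]>120)&(h[...,2]>90))):
    n,l,S,ce=cv2.connectedComponentsWithStats(m.astype(np.uint8))
    for k in range(1,n):
        if S[k,4]>150: print(nm,S[k],ce[k].round(1))
E
```

```text
t 16.08 pos [ 0.5639 -0.0276  0.2249] rot [-3.139 -0.124  0.012] F [-0.3  0.  -0.8] gap 0.0943 gf 0.0
[[253.67763493  95.25032489]]
white [  0   0  16  25 331] [ 8.2 11.5]
white [ 403    0  109   59 4177] [460.1  24.1]
white [ 233   22   47   91 2059] [255.2  84.3]
white [  2 213  13  41 272] [  8.7 233.4]
white [  76  216   96   88 2540] [124.2 266.3]
white [ 348  216   97   88 2549] [395.8 266.3]
white [ 30 220  19  15 225] [ 38.8 227. ]
white [441 247  24  21 349] [452.6 257.1]
white [ 333  315  150   19 1818] [407.6 322. ]
white [  77  342   44   42 1264] [ 94.9 359.2]
white [ 400  342   44   42 1272] [425.1 359.3]
orange [ 457  118   55   36 1472] [486.5 134.1]
orange [394 195 118  57 673] [451.2 215.5]
orange [407 224  58  12 174] [437.7 229.1]
orange [ 27 289  30  70 541] [ 37.3 321.3]
orange [466 289  23  28 213] [476.8 301.8]
orange [479 318  15  40 265] [487.5 339.6]
orange [ 38 343  19  18 152] [ 46.  350.2]
```

View pics/w4.png

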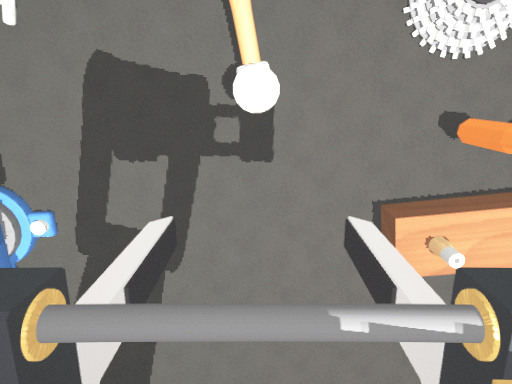

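Wrist view: mallet head top face centred at about (256.5,89), radius 23 px; its handle runs from about (251,60) up to (240,0); cassette at (455,25).

```bash
python3 - <<'E'
from h import *
import pickle
w=pickle.load(open("w4.pkl","rb"));h=cv2.cvtColor(w["color"],cv2.COLOR_RGB2HSV)
for v in(5,20,35,50): 
    m=np.nonzero((h[v,215:275,1]>40)&(h[v,215:275,2]>150)&(h[v,215:275,0]<30))[0]+215; 
    print(v,m.min(),m.max(),onz(w,((m.min()+m.max())/2,v),.045))
X=onz(w,(256.5,89),.08);print(X,onz(w,(256.5+23,89),.08)-X, onz(w,(256.5,112.5),.08)-X)
s=env.get_state();R=Ro.from_rotvec(s["eef_rot"]).as_matrix();print("toolx",np.degrees(np.arctan2(R[1,0],R[0,0])),rel([X[0],X[1],.225]))
E
```

```text
5 230 251 [0.71179007 0.00074573 0.045     ]
20 233 253 [ 0.70007521 -0.00220284  0.045     ]
35 237 256 [ 0.68814502 -0.00611827  0.045     ]
50 240 258 [ 0.67585166 -0.00922088  0.045     ]
[ 0.64222197 -0.01899179  0.08      ] [ 0.00150016 -0.01923634  0.        ] [-0.01919615 -0.0014508   0.        ]
toolx 4.605111934261857 [ 0.078  -0.0007  0.0018]
```

Request:
play_rows(
  steps=[
    [0.03,0,0,-0.1,-1],
    [0.065,-0.001,0.01,-0.195,-1],
    [0.078,-0.001,0.035,-0.195,-1],
    [0.078,-0.001,0.07,-0.195,-1],
    [0.078,-0.001,0.105,-0.195,-1],
    [0.078,-0.001,0.14,-0.195,-1],
    [0.078,-0.001,0.162,-0.195,-1],
    [0.078,-0.001,0.162,-0.195,-0.5],
  ],
)

```text
t: 16.8
position: [0.6396, -0.0155, 0.0617]
eef_rot: [-3.108, -0.437, 0.016]
force: [-0.8, 0.1, -0.8]
finger_gap: 0.0901
gripper_force: 0.0
```

```bash
python3 - <<'E'
from h import *
st();print(rel([.6422,-.019,.063]))
E
```

```text
t 16.80 pos [ 0.6396 -0.0155  0.0617] rot [-3.108 -0.437  0.016] F [-0.8  0.1 -0.8] gap 0.0901 gf 0.0
[ 0.0015  0.0041 -0.0013]
```

Request:
play_rows(
  steps=[
    [0.0015,0.004,-0.001,0,0],
    [0.0015,0.004,-0.001,0,0.1],
    [0.0015,0.004,-0.001,0,1],
    [0.0015,0.004,-0.001,0,1],
    [0.0015,0.004,-0.001,0,1],
    [0.0015,0.004,-0.001,0,1],
    [0.0015,0.004,-0.001,0,1],
    [0.0015,0.004,-0.001,0,1],
  ],
  force=50,
)

```text
t: 17.47
position: [0.6456, -0.0204, 0.0694]
eef_rot: [-3.11, -0.435, -0.001]
force: [-1.0, 2.1, 3.5]
finger_gap: 0.0394
gripper_force: 49.7
```

Request:
play_rows(
  steps=[
    [0,0,0,0,1],
    [0,0,0,0,1],
    [0,0,0,0,1],
  ],
)

```text
t: 17.72
position: [0.6457, -0.0204, 0.0694]
eef_rot: [-3.11, -0.435, -0.001]
force: [-1.3, 3.4, 4.4]
finger_gap: 0.0397
gripper_force: 49.7
```

Request:
play_rows(
  steps=[
    [0,0,-0.02,0,1],
    [0,0,-0.05,0,1],
    [0,0,-0.09,0,1],
    [0,0,-0.13,0,1],
    [-0.004,-0.025,-0.165,0,1],
    [-0.008,-0.05,-0.2,0,1],
    [-0.012,-0.08,-0.23,0,1],
    [-0.016,-0.11,-0.26,0,1],
  ],
)

```text
t: 18.38
position: [0.601, 0.0765, 0.325]
eef_rot: [3.11, 0.431, -0.003]
force: [0.8, 0.1, -4.1]
finger_gap: 0.0398
gripper_force: 49.6
```

Request:
play_rows(
  steps=[
    [-0.006,-0.035,-0.02,0,1],
    [-0.012,-0.075,-0.035,0,1],
    [-0.018,-0.115,-0.035,0,1],
    [-0.024,-0.155,-0.035,0,1],
    [-0.03,-0.19,-0.035,0,1],
    [-0.034,-0.22,-0.035,0,1],
    [-0.039,-0.24,-0.035,0,1],
    [-0.039,-0.245,-0.035,0,1],
  ],
)

```text
t: 19.05
position: [0.4951, 0.3045, 0.3582]
eef_rot: [3.109, 0.441, -0.005]
force: [0.9, 0.1, -3.9]
finger_gap: 0.0397
gripper_force: 49.6
```

```bash
python3 - <<'E'
from h import *
s=st();print(rel([.4955,.306,.34]))
d=cap("side")
for v in range(60,124,3):
    r=d["color"][v,205:250].astype(int); m=np.nonzero(r[:,0]>85)[0]+205
    print(v,m.min() if len(m) else "-",m.max() if len(m) else "-",len(m),r[20].tolist())
E
```

```text
t 19.05 pos [0.4951 0.3045 0.3582] rot [ 3.109  0.441 -0.005] F [ 0.9  0.1 -3.9] gap 0.0397 gf 49.6
[ 0.0009 -0.0014  0.0182]
60 205 249 20 [57, 58, 62]
63 205 249 44 [137, 135, 132]
66 205 249 45 [158, 157, 154]
69 205 249 45 [158, 156, 153]
72 205 249 45 [156, 154, 150]
75 205 249 43 [158, 156, 153]
78 205 249 45 [159, 157, 153]
81 205 249 45 [159, 156, 153]
84 205 249 45 [160, 158, 156]
87 205 249 45 [159, 157, 154]
90 205 249 45 [159, 158, 154]
93 205 233 29 [136, 137, 132]
96 205 249 45 [136, 139, 134]
99 205 249 45 [139, 140, 137]
102 216 229 14 [172, 166, 159]
105 218 227 10 [152, 146, 141]
108 - - 0 [68, 67, 65]
111 221 226 6 [110, 94, 73]
114 219 228 10 [165, 136, 93]
117 205 228 11 [190, 158, 107]
120 205 228 10 [191, 160, 107]
123 205 229 11 [190, 157, 107]
```

Mallet lower face at rows ~106, centred over the butt (row 111). First tap.

Request:
play_rows(
  steps=[
    [0,-0.001,0.015,0,1],
    [0,-0.001,0.03,0,1],
    [0,-0.001,0.044,0,1],
    [0,-0.001,0.044,0,1],
    [0,-0.001,0.02,0,1],
    [0,-0.001,0.02,0,1],
  ],
)

```text
t: 19.6
position: [0.4979, 0.3019, 0.3432]
eef_rot: [-3.112, -0.432, -0.007]
force: [-0.2, -0.8, -1.1]
finger_gap: 0.0394
gripper_force: 49.6
```

```bash
python3 hd.py | awk 'NR<3||($1>106&&$1<118)'
```

```text
t 19.60 pos [0.4979 0.3019 0.3432] rot [-3.112 -0.432 -0.007] F [-0.2 -0.8 -1.1] gap 0.0394 gf 49.6
pred butt/ferrule side [[224.5, 113.0], [225.9, 140.7]]
108 218 230 13 [185, 179, 172]
110 220 227 8 [137, 132, 128]
112 - - 0 [81, 75, 68]
114 220 227 8 [161, 131, 87]
116 219 228 10 [165, 134, 91]
```

Request:
play_rows(
  steps=[
    [0,-0.002,0.012,0,1],
    [0,-0.002,0.028,0,1],
    [0,-0.002,0.03,0,1],
    [0,-0.002,0.03,0,1],
  ],
)

```text
t: 20.03
position: [0.496, 0.3046, 0.3097]
eef_rot: [3.111, 0.434, -0.0]
force: [-1.0, 0.4, -3.7]
finger_gap: 0.0392
gripper_force: 50.0
```

Request:
play_rows(
  steps=[
    [0,0,0.002,0,1],
    [0,0,0.004,0,1],
    [0,0,0.004,0,1],
  ],
)

```text
t: 20.28
position: [0.4963, 0.3048, 0.3095]
eef_rot: [-3.11, -0.434, -0.007]
force: [-2.2, -0.2, 6.5]
finger_gap: 0.0394
gripper_force: 50.0
```

```bash
python3 hd.py | awk 'NR<3||($1>106&&$1<142)'
```

```text
t 20.28 pos [0.4963 0.3048 0.3095] rot [-3.11  -0.434 -0.007] F [-2.2 -0.2  6.5] gap 0.0394 gf 50.0
pred butt/ferrule side [[224.5, 113.0], [225.9, 140.7]]
108 218 232 15 [139, 142, 138]
110 218 231 14 [140, 142, 137]
112 218 230 13 [141, 143, 140]
114 218 230 13 [170, 166, 160]
116 218 230 13 [190, 184, 178]
118 219 229 11 [181, 172, 163]
120 220 228 9 [168, 138, 94]
122 220 229 10 [168, 137, 92]
124 220 229 10 [166, 136, 92]
126 220 229 10 [167, 137, 92]
128 220 229 10 [175, 144, 98]
130 220 229 10 [188, 156, 105]
132 220 229 10 [187, 155, 106]
134 220 229 10 [187, 155, 104]
```

Request:
play_rows(
  steps=[
    [0,0,-0.02,0,1],
    [0,0,-0.03,0,1],
    [0,0,-0.03,0,1],
    [0,0,-0.005,0,1],
    [0,0,0.008,0,1],
    [0,0,0.008,0,1],
    [0,0,0.008,0,1],
  ],
)

```text
t: 20.97
position: [0.4972, 0.3053, 0.3059]
eef_rot: [-3.108, -0.434, -0.02]
force: [-1.2, -0.5, 17.2]
finger_gap: 0.0393
gripper_force: 50.0
```

Request:
play_rows(
  steps=[
    [0,0,-0.02,0,1],
    [0,0,-0.03,0,1],
    [0,0,-0.03,0,1],
    [0,0,-0.005,0,1],
    [0,0,0.008,0,1],
    [0,0,0.008,0,1],
    [0,0,0.008,0,1],
  ],
)

```text
t: 21.55
position: [0.4984, 0.3059, 0.3006]
eef_rot: [-3.106, -0.434, -0.03]
force: [0.1, -0.8, 25.9]
finger_gap: 0.0395
gripper_force: 50.0
```

Request:
play_rows(
  steps=[
    [0,0,-0.02,0,1],
    [0,0,-0.05,0,1],
    [0,0,-0.05,0,1],
  ],
)

```text
t: 21.8
position: [0.4971, 0.3054, 0.3451]
eef_rot: [-3.109, -0.434, -0.013]
force: [0.2, -0.3, -2.0]
finger_gap: 0.0394
gripper_force: 50.0
```

```bash
cat > home.py <<'E'
from h import *
import pickle
s=st();d=cap("side");sc=cap("scene");c0=pickle.load(open("c0.pkl","rb"));w3=pickle.load(open("w3.pkl","rb"))
print("side rows z .252 .242 .132 .115:",proj(d,[[.492,.307,z] for z in(.252,.242,.150,.142,.132,.115)]).round(1).tolist())
for v in range(108,152):
    a=d["color"][v,222:227].astype(int).mean(0).round(); b=w3[1]["color"][v,222:227].astype(int).mean(0).round(); 
    r=d["color"][v,210:242].astype(int).max(1);print(v,a,b,(r>90).sum(), end="\n")
E
python3 home.py
```

```text
t 21.80 pos [0.4971 0.3054 0.3451] rot [-3.109 -0.434 -0.013] F [ 0.2 -0.3 -2. ] gap 0.0394 gf 50.0
side rows z .252 .242 .132 .115: [[224.5, 112.4], [224.6, 115.1], [225.8, 138.3], [225.9, 140.2], [226.0, 142.6], [226.2, 146.6]]
108 [69. 68. 65.] [66. 67. 63.] 0
109 [68. 67. 64.] [67. 67. 63.] 0
110 [66. 66. 62.] [66. 66. 62.] 0
111 [67. 66. 63.] [66. 67. 63.] 0
112 [70. 69. 65.] [67. 66. 63.] 0
113 [97. 84. 69.] [67. 67. 64.] 4
114 [150. 122.  85.] [67. 66. 63.] 7
115 [163. 133.  90.] [68. 68. 64.] 9
116 [170. 139.  94.] [67. 66. 63.] 9
117 [189. 156. 106.] [68. 67. 64.] 10
118 [203. 170. 116.] [66. 66. 64.] 9
119 [188. 155. 105.] [68. 66. 64.] 9
120 [186. 154. 104.] [67. 66. 63.] 9
121 [187. 155. 105.] [67. 67. 64.] 9
122 [187. 154. 105.] [67. 66. 64.] 9
123 [186. 154. 104.] [67. 67. 64.] 9
124 [187. 155. 106.] [69. 68. 66.] 10
125 [186. 154. 105.] [68. 69. 64.] 10
126 [186. 154. 105.] [66. 66. 64.] 10
127 [186. 154. 104.] [69. 67. 64.] 10
128 [186. 155. 105.] [68. 66. 64.] 10
129 [186. 154. 104.] [68. 67. 64.] 10
130 [186. 153. 104.] [70. 69. 66.] 10
131 [186. 154. 104.] [87. 87. 83.] 10
132 [185. 153. 104.] [105. 106. 103.] 10
133 [186. 154. 105.] [106. 106. 103.] 10
134 [185. 153. 104.] [105. 105. 102.] 9
135 [178. 147.  99.] [107. 107. 103.] 9
136 [162. 133.  90.] [108. 109. 105.] 8
137 [153. 126.  87.] [112. 113. 109.] 8
138 [148. 128. 100.] [115. 116. 112.] 7
139 [145. 140. 128.] [114. 116. 112.] 7
140 [147. 148. 143.] [112. 113. 110.] 7
141 [148. 150. 146.] [106. 107. 104.] 7
142 [148. 150. 146.] [106. 108. 105.] 7
143 [144. 146. 142.] [102. 103.  99.] 7
144 [143. 145. 141.] [103. 102. 100.] 13
145 [144. 144. 142.] [138. 138. 135.] 22
146 [158. 157. 156.] [156. 154. 151.] 23
147 [171. 170. 169.] [135. 135. 134.] 26
148 [186. 185. 183.] [133. 133. 132.] 28
149 [192. 191. 190.] [136. 136. 136.] 27
150 [203. 203. 202.] [149. 149. 149.] 28
151 [213. 212. 213.] [184. 185. 186.] 28
```

```bash
python3 - <<'E'
from h import *
d=cap("side");v=np.array([-.88--.307-0,0]);
o=-np.array(d["R"]).T@d["t"]; n=np.array([o[0]-.492,o[1]-.307]);n/=np.linalg.norm(n)
for off in(0,.002,.004,.006,.008):
    c=np.array([.492,.307])
    f=lambda r,z:[*(c+n*r),z+off]
    print(off,"butt back edge(r11) %.1f (r12,-2) %.1f  front ferrule seam %.1f ferrule bottom front %.1f"%tuple(proj(d,[f(-.0105,.242),f(-.0125,.239),f(.010,.155),f(.010,.132)])[:,1]))
cols=d["color"].astype(int)
# mallet face bottom
for r in range(92,116):
    print(r,cols[r,222:228].mean(0).round().tolist(), (cols[r,205:245].max(1)>90).sum())
E
```

```text
0 butt back edge(r11) 113.4 (r12,-2) 113.9  front ferrule seam 138.7 ferrule bottom front 144.3
0.002 butt back edge(r11) 112.9 (r12,-2) 113.4  front ferrule seam 138.3 ferrule bottom front 143.8
0.004 butt back edge(r11) 112.4 (r12,-2) 112.8  front ferrule seam 137.8 ferrule bottom front 143.3
0.006 butt back edge(r11) 111.8 (r12,-2) 112.3  front ferrule seam 137.3 ferrule bottom front 142.9
0.008 butt back edge(r11) 111.3 (r12,-2) 111.8  front ferrule seam 136.8 ferrule bottom front 142.4
92 [154.0, 153.0, 150.0] 40
93 [153.0, 151.0, 148.0] 40
94 [151.0, 150.0, 147.0] 40
95 [152.0, 151.0, 147.0] 35
96 [151.0, 151.0, 147.0] 40
97 [144.0, 143.0, 140.0] 40
98 [138.0, 139.0, 135.0] 40
99 [139.0, 141.0, 137.0] 40
100 [139.0, 140.0, 137.0] 26
101 [139.0, 141.0, 138.0] 14
102 [142.0, 143.0, 139.0] 14
103 [159.0, 157.0, 152.0] 14
104 [181.0, 175.0, 169.0] 14
105 [182.0, 175.0, 170.0] 14
106 [182.0, 175.0, 169.0] 13
107 [175.0, 169.0, 163.0] 12
108 [136.0, 132.0, 126.0] 8
109 [80.0, 78.0, 75.0] 0
110 [67.0, 67.0, 64.0] 0
111 [67.0, 67.0, 64.0] 0
112 [69.0, 68.0, 64.0] 0
113 [93.0, 82.0, 69.0] 3
114 [143.0, 117.0, 83.0] 7
115 [160.0, 131.0, 89.0] 9
```

Butt edge row 113.45 (was ~111.4 standing) and the seam at 138.5 both match home. One more tap to confirm nothing moves further.

Request:
play_rows(
  steps=[
    [0,0,0.02,0,1],
    [0,0,0.045,0,1],
    [0,0,0.062,0,1],
    [0,0,0.062,0,1],
    [0,0,0.062,0,1],
  ],
  force=60,
)

```text
t: 22.37
position: [0.499, 0.3061, 0.2932]
eef_rot: [-3.103, -0.434, -0.041]
force: [-2.6, -2.1, 39.9]
finger_gap: 0.0392
gripper_force: 60.0
```

Request:
play_rows(
  steps=[
    [0,0,-0.02,0,1],
    [0,0,-0.06,0,1],
    [0,0,-0.07,0,1],
  ],
)

```text
t: 22.62
position: [0.4963, 0.305, 0.3511]
eef_rot: [-3.11, -0.435, -0.006]
force: [-1.2, 0.0, -1.7]
finger_gap: 0.0393
gripper_force: 60.0
```

```bash
python3 home.py | awk 'NR<3||($1>111&&$1<119)||($1>135&&$1<147)'
```

```text
t 22.62 pos [0.4963 0.305  0.3511] rot [-3.11  -0.435 -0.006] F [-1.2  0.  -1.7] gap 0.0393 gf 60.0
side rows z .252 .242 .132 .115: [[224.5, 112.4], [224.6, 115.1], [225.8, 138.3], [225.9, 140.2], [226.0, 142.6], [226.2, 146.6]]
112 [69. 68. 64.] [67. 66. 63.] 0
113 [97. 84. 69.] [67. 67. 64.] 3
114 [149. 121.  84.] [67. 66. 63.] 7
115 [163. 133.  89.] [68. 68. 64.] 9
116 [177. 146.  98.] [67. 66. 63.] 9
117 [206. 172. 119.] [68. 67. 64.] 10
118 [210. 176. 122.] [66. 66. 64.] 9
136 [162. 134.  91.] [108. 109. 105.] 8
137 [152. 126.  87.] [112. 113. 109.] 7
138 [147. 128. 100.] [115. 116. 112.] 7
139 [145. 139. 127.] [114. 116. 112.] 7
140 [147. 148. 144.] [112. 113. 110.] 7
141 [149. 150. 147.] [106. 107. 104.] 7
142 [149. 151. 146.] [106. 108. 105.] 7
143 [145. 147. 143.] [102. 103.  99.] 7
144 [144. 146. 141.] [103. 102. 100.] 13
145 [144. 143. 142.] [138. 138. 135.] 21
146 [158. 157. 156.] [156. 154. 151.] 24
```

The 40 N tap changed nothing: the handle is home. I put the mallet back where it stood.

Request:
play_rows(
  steps=[
    [0.006,0.04,0,0,1],
    [0.012,0.08,0,0,1],
    [0.018,0.12,0,0,1],
    [0.024,0.16,0,0,1],
    [0.03,0.2,0,0,1],
    [0.037,0.24,0.02,0,1],
    [0.043,0.28,0.05,0,1],
    [0.049,0.315,0.085,0,1],
  ],
)

```text
t: 23.38
position: [0.6234, 0.0264, 0.2731]
eef_rot: [3.112, 0.433, -0.004]
force: [0.7, 0.4, -3.2]
finger_gap: 0.039
gripper_force: 60.0
```

Request:
play_rows(
  steps=[
    [0.003,0.02,0.035,0,1],
    [0.006,0.038,0.07,0,1],
    [0.006,0.038,0.105,0,1],
    [0.006,0.038,0.135,0,1],
    [0.006,0.038,0.16,0,1],
    [0.006,0.038,0.175,0,1],
    [0.006,0.038,0.18,0,1],
  ],
)

```text
t: 23.97
position: [0.6341, -0.0057, 0.0876]
eef_rot: [-3.108, -0.434, 0.023]
force: [-0.4, -0.9, -4.0]
finger_gap: 0.0392
gripper_force: 60.0
```

```bash
cat > mal.py <<'E'
from h import *
s=st();d=cap("side");c=d["color"].astype(int)
X=[.6422,-.019]
print(proj(d,[[*X,0],[*X,.08],[.642+.155,-.019+.044,.04]]).round(1).tolist(), "TCP px",proj(d,[s["position"]])[0].round(1))
for r in range(205,246,3):
    m=np.nonzero(c[r,255:300].max(1)>110)[0]+255; print(r,m.min() if len(m) else "-",m.max() if len(m) else "-",c[r,275].tolist())
h=cv2.cvtColor(d["color"],cv2.COLOR_RGB2HSV);m=((h[...,0]>5)&(h[...,0]<20)&(h[...,1]>130)&(h[...,2]>90)).astype(np.uint8)[190:250,280:345]
n,l,S,ce=cv2.connectedComponentsWithStats(m);
for k in range(1,n):
    if S[k,4]>20: print("hdl",S[k]+[280,190,0,0,0],ce[k]+[280,190])
E
python3 mal.py
```

```text
t 23.97 pos [ 0.6341 -0.0057  0.0876] rot [-3.108 -0.434  0.023] F [-0.4 -0.9 -4. ] gap 0.0392 gf 60.0
[[276.2, 237.3], [277.2, 219.3], [324.8, 216.5]] TCP px [274.2 214.4]
205 268 272 [76, 79, 84]
208 266 297 [84, 84, 85]
211 266 299 [167, 165, 162]
214 267 299 [159, 157, 154]
217 267 292 [159, 156, 154]
220 266 280 [159, 156, 153]
223 265 280 [168, 166, 163]
226 264 277 [156, 153, 148]
229 265 276 [162, 155, 151]
232 - - [47, 45, 45]
235 - - [44, 41, 41]
238 - - [44, 42, 42]
241 - - [57, 58, 55]
244 - - [64, 62, 60]
hdl [282 206  41  13 233] [305.50643777 211.69957082]
```

Request:
play_rows(
  steps=[
    [0.003,0.012,0.015,0,1],
    [0.004,0.012,0.025,0,1],
    [0.004,0.012,0.03,0,1],
    [0.004,0.012,0.033,0,1],
    [0.004,0.012,0.035,0,1],
    [0.004,0.012,0.035,0,1],
  ],
)

```text
t: 24.52
position: [0.6464, -0.0164, 0.0622]
eef_rot: [3.111, 0.435, 0.0]
force: [-0.1, -0.1, -4.1]
finger_gap: 0.0395
gripper_force: 60.0
```

```bash
python3 mal.py
```

```text
t 24.52 pos [ 0.6464 -0.0164  0.0622] rot [3.111 0.435 0.   ] F [-0.1 -0.1 -4.1] gap 0.0395 gf 60.0
[[276.2, 237.3], [277.2, 219.3], [324.8, 216.5]] TCP px [278.3 222.7]
205 272 290 [108, 107, 107]
208 - - [77, 78, 85]
211 275 276 [132, 111, 76]
214 272 276 [146, 124, 81]
217 270 299 [167, 161, 155]
220 270 299 [172, 166, 160]
223 271 299 [173, 166, 160]
226 271 290 [144, 145, 140]
229 270 284 [143, 144, 140]
232 269 284 [142, 145, 141]
235 269 281 [164, 162, 157]
238 270 280 [185, 178, 172]
241 - - [60, 60, 57]
244 - - [71, 68, 64]
hdl [287 213  40  14 219] [310.9086758  219.23744292]
```

Request:
play_rows(
  steps=[
    [0,0,0.004,0,1],
    [0,0,0.007,0,1],
    [0,0,0.009,0,1],
    [0,0,0.009,0,1],
  ],
)

```text
t: 24.9
position: [0.6465, -0.0164, 0.0538]
eef_rot: [3.111, 0.435, 0.001]
force: [-0.1, 0.4, -0.6]
finger_gap: 0.0393
gripper_force: 60.0
```

Request:
play_rows(
  steps=[
    [0,0,0.0015,0,1],
    [0,0,0.003,0,1],
    [0,0,0.003,0,1],
  ],
  force=10,
)

```text
t: 25.15
position: [0.6469, -0.0163, 0.0536]
eef_rot: [3.111, 0.435, 0.003]
force: [-4.5, -0.3, 8.8]
finger_gap: 0.0398
gripper_force: 10.0
```

Request:
play_rows(
  steps=[
    [0,0,0,0,0.1],
    [0,0,0,0,0],
    [0,0,0,0,-0.3],
    [0,0,0,0,-0.6],
    [0,0,0,0,-0.8],
    [0,0,0,0,-0.8],
  ],
)

```text
t: 25.65
position: [0.6463, -0.0166, 0.0498]
eef_rot: [3.111, 0.435, -0.001]
force: [0.2, 0.0, 0.5]
finger_gap: 0.0701
gripper_force: 0.0
```

```bash
python3 mal.py
```

```text
t 25.65 pos [ 0.6463 -0.0166  0.0498] rot [ 3.111e+00  4.350e-01 -1.000e-03] F [0.2 0.  0.5] gap 0.0701 gf 0.0
[[276.2, 237.3], [277.2, 219.3], [324.8, 216.5]] TCP px [278.1 225.6]
205 270 288 [70, 72, 77]
208 270 290 [47, 49, 49]
211 270 274 [100, 99, 99]
214 270 270 [77, 79, 87]
217 270 272 [69, 72, 76]
220 269 299 [85, 76, 61]
223 270 299 [148, 143, 138]
226 271 299 [173, 168, 161]
229 270 287 [144, 146, 143]
232 269 286 [157, 160, 156]
235 269 286 [145, 147, 144]
238 269 286 [174, 168, 162]
241 271 278 [162, 155, 149]
244 - - [70, 69, 66]
hdl [300 214  27  12 188] [313.40425532 219.4893617 ]
```

Mallet stands. I rise straight up and clear, then check everything.

Request:
play_rows(
  steps=[
    [0,0,-0.03,0,-0.8],
    [0,0,-0.07,0,-0.8],
    [0,0,-0.11,0,-0.8],
    [0,0,-0.15,0,-0.8],
    [0,0,-0.19,0,-0.8],
    [-0.04,0,-0.22,0,-0.8],
    [-0.08,0,-0.25,0,-0.8],
    [-0.12,0,-0.25,0,-0.8],
  ],
)

```text
t: 26.37
position: [0.5439, -0.0463, 0.3021]
eef_rot: [3.109, 0.436, 0.011]
force: [0.1, -1.7, 1.4]
finger_gap: 0.0844
gripper_force: 0.0
```

```bash
python3 mal.py; python3 home.py | awk '($1>111&&$1<117)||($1>136&&$1<141)'
python3 - <<'E'
from h import *
import pickle
c=pickle.load(open("c0.pkl","rb"))
for n in("scene","side"):
    d=cap(n); D=(cv2.absdiff(d["color"],c[n]["color"]).max(2)>50).astype(np.uint8)
    k,l,S,ce=cv2.connectedComponentsWithStats(cv2.dilate(D,np.ones((3,3))))
    print(n,[(S[i].tolist()) for i in range(1,k) if S[i,4]>40])
E
```

```text
t 26.37 pos [ 0.5439 -0.0463  0.3021] rot [3.109 0.436 0.011] F [ 0.1 -1.7  1.4] gap 0.0844 gf 0.0
[[276.2, 237.3], [277.2, 219.3], [324.8, 216.5]] TCP px [243.3 167.2]
205 - - [70, 69, 66]
208 - - [69, 68, 65]
211 - - [66, 65, 62]
214 274 277 [122, 116, 112]
217 270 282 [254, 248, 240]
220 269 299 [255, 249, 242]
223 270 299 [255, 248, 241]
226 270 298 [196, 190, 183]
229 271 285 [156, 157, 152]
232 270 283 [159, 161, 158]
235 269 281 [164, 166, 162]
238 269 281 [207, 202, 196]
241 271 279 [176, 169, 164]
244 - - [71, 70, 68]
hdl [284 214  43  15 293] [306.01023891 220.92150171]
112 [37. 36. 38.] [67. 66. 63.] 12
113 [39. 40. 43.] [67. 67. 64.] 7
114 [53. 53. 55.] [67. 66. 63.] 3
115 [76. 75. 77.] [68. 68. 64.] 2
116 [98. 98. 99.] [67. 66. 63.] 4
137 [143. 119.  86.] [112. 113. 109.] 8
138 [144. 126. 101.] [115. 116. 112.] 13
139 [144. 139. 129.] [114. 116. 112.] 12
140 [146. 147. 143.] [112. 113. 110.] 12
scene [[143, 0, 223, 99, 11500], [206, 98, 32, 29, 602], [270, 99, 35, 13, 221], [308, 104, 6, 9, 45], [193, 108, 8, 8, 48], [269, 111, 31, 18, 287], [189, 118, 9, 16, 98], [201, 124, 13, 26, 171], [234, 131, 15, 23, 169], [161, 144, 10, 10, 81], [320, 178, 14, 24, 250], [216, 200, 13, 7, 63]]
side [[0, 1, 265, 229, 18995], [41, 79, 23, 49, 614], [218, 117, 50, 71, 1204], [248, 118, 7, 15, 95], [248, 136, 7, 8, 46], [53, 161, 25, 27, 317], [99, 169, 29, 43, 732], [79, 190, 18, 30, 342], [64, 195, 8, 14, 87], [266, 215, 7, 28, 142], [277, 214, 9, 26, 113], [92, 221, 12, 27, 212], [40, 226, 36, 16, 216], [35, 236, 8, 12, 53], [43, 249, 38, 10, 234], [0, 290, 37, 43, 588], [45, 296, 8, 9, 46], [231, 297, 13, 30, 318], [40, 312, 10, 6, 47], [26, 316, 17, 25, 252], [47, 332, 10, 16, 80], [6, 338, 9, 9, 71], [33, 372, 22, 12, 132]]
```

The only changes are the handle, a slight shift of the mallet, and the arm with its shadows; the other objects show none.

Request:
play_rows(
  steps=[
    [0,0,0,0,-0.8],
    [0,0,0,0,-0.8],
    [0,0,0,0,-0.8],
  ],
)

```text
t: 26.87
position: [0.5436, -0.0458, 0.2964]
eef_rot: [-3.11, -0.436, 0.003]
force: [0.2, -0.2, -0.2]
finger_gap: 0.0848
gripper_force: 0.0
```

```bash
python3 -c "
from bench import env
print(env.close_job())"
```

```text
the job is handed in; nothing more can be done
None
```

The larger handle is tapped home on the file's tang (a last tap at about 40 N moved it no further), the mallet stands back on the bench within a few millimetres of where it was, the other objects show no change in the camera views, and the job was handed in at about 27 s; no verdict was returned.

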